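# Shut the draught shield and tare the bench scale

## Task

Get the bench scale ready to weigh: with the fingertips gently push the orange ledge sideways until the clear sliding cover has fully closed the draught shield, then press the green tare button lightly all the way down, let it come back up and withdraw. Never press the red or blue button, nor the green one before the cover is closed. Pick nothing up, and leave everything else where it stands.

Things in the scene. Friction and masses are not known exactly. Their poses are not given: they have to be found in the camera images.
- scale: White bench scale, fixed, 50 mm high. Origin on the bench; spans x -150..130, y -105..105 mm in its own frame (x away from its button side, y left, z up). Its flat top carries 3 buttons at x -115, y -55, 0, 55 mm (colours vary in place), a display, and at x -30..120, y -75..75 mm a clear draught shield with the pan inside. The cover on the shield has its top face 117 mm above the bench.
- cover (a joint): Sliding clear cover with grey edges, 150 x 150 mm, 6 mm thick, on the shield; m, 0 = fully closed (a rigid end stop), growing as it slides along the scale's +y, to 0.11. It stays where it is left; friction about 1.5 N. Starts 0.05 to 0.10 open.
- cover_push (a point): Middle of the upright face of the orange ledge on the cover; moves with it. The face looks along the scale's +y, is 90 mm long and rises 22 mm from the cover's top face (this point is 11 mm up). The ledge slopes down on its other side, so it can be pushed, not pinched; pushed along the scale's -y it closes the cover. The cover's top continues 45 mm in front of the face.
- tare (a joint): Green push button: the tare button. Press depth in m, 0 = up, 0.006 = fully down, where a rigid stop is met; springs back. Takes 4 N fully down.
- tare_top (a point): Middle of the top of the green button, 24 mm across; moves down as it is pressed. Pressed straight down.
- tare_base: Black round housing that carries the green button; its origin lies on the scale's top, z up.
- power (a joint): Red push button, same kind: must not be pressed. 0 = up, 0.006 = down.
- power_top (a point): Middle of the top of the red button, 24 mm across.
- units (a joint): Blue push button, same kind: must not be pressed. 0 = up, 0.006 = down.
- units_top (a point): Middle of the top of the blue button, 24 mm across.
- crucible: Bystander, loose. Small white ceramic bowl, 48 mm across, 26 mm high, on the pan inside the shield. Origin under its centre.
- dropper: Bystander, loose. Pale dropper bottle with a pointed tip, 36 mm across, 98 mm high. Origin under its centre.
- burstand: Bystander, loose. Black round bur stand with a red mark and a few standing burs, 90 mm across, 35 mm high, burs to 69 mm. Origin under its centre.
- stonedish: Bystander, loose. Grey stone dish, 116 mm across, 30 mm high. Origin under its centre.
- model: Bystander, loose. Plaster model of a row of teeth, 55 x 60 mm, 26 mm high. Origin under its centre.
- calliper: Bystander, loose. Digital calliper lying flat, 230 mm long (along its x), 14 mm high. Origin under the middle of its beam.
- scriber: Bystander, loose. Pointed hand tool with a wooden handle, lying, 150 mm long (along its x).
- benchblock: Bystander, loose. Square steel block, 60 x 60 x 22 mm. Origin under its centre.

How it is judged (in metres and radians):
On the way, in this order (a step that is already met when the one before it is completed fails the run):
1. the cover is pushed fully closed (within 4 mm of its stop) (value of joint cover below 0.004 m), for 0.2 s.
2. the green button is pressed down (at least 4.5 of 6 mm) by the fingers (value of joint tare above 0.0045 m and contact force between the fingers and tare_base above 0.5 N and value of joint cover below 0.004 m), for 0.05 s.
3. the green button is up again (value of joint tare below 0.001 m), for 0.1 s.
At the end, for the whole second after the job is handed in: The cover is closed to within 4 mm, all three buttons are up (within 1 mm), and every loose thing is at rest within 12 mm of where it started, the dropper bottle upright (within 0.2 rad) (value of joint cover below 0.004 m and value of joint each of tare, power, units below 0.001 m and distance of each of crucible, dropper, burstand, stonedish, model, calliper, scriber, benchblock from where it was at the start of the episode below 0.012 m and linear speed of each of crucible, dropper, burstand, stonedish, model, calliper, scriber, benchblock below 0.02 m/s and angle between dropper's own z axis and vertical below 0.2 rad); the robot touches nothing.
It fails at once if the red or the blue button is pressed (over 2 mm) (value of joint any of power, units above 0.002 m).
It fails at once if the green button is pressed (over 2 mm) while the cover is still open (over 6 mm) (value of joint tare above 0.002 m and value of joint cover above 0.006 m).
It fails at once if the fingers push the cover, the scale or the green button hard (over 25 N) (contact force between the fingers and scale above 25 N or contact force between the fingers and tare_base above 25 N).
It fails at once if a loose thing is moved (over 12 mm), lifted or carried (distance of any of crucible, dropper, burstand, stonedish, model, calliper, scriber, benchblock from where it was at the start of the episode above 0.012 m).
It also fails if it takes over 43 s, if anything falls off the work surface, if the arm or the gripper's body presses on something with over 40 N, if the wrist force passes 120 N, or if a joint passes its speed limit or range.

## Robot

A 7-joint arm with a two-finger parallel gripper is mounted at the origin on the work surface. World frame = base frame: x ahead of the robot, y to its left, z up, the work surface at z = 0. Lengths are in mm, angles in rad, forces in N, time in s.
With the tool pointing down it reaches from about 350 to 900 mm from the base axis. Payload 19.9 kg.
Tool frame: the origin (TCP) lies on the centre line of the jaws, within the pads' length; the fingertips stand 25 mm ahead of it and the grasp point (between the pads) lies 6 mm ahead of it; z points along the fingers, y is the line along which they close (so a half turn about z gives the same grasp; the last joint's range is limited). The gripper opens to 85 mm and grips with 20 to 120 N. Pads are 22 mm wide; open, the fingers measure 114 mm over their backs; the gripper's body (76 mm by 85 mm) begins 54 mm behind the grasp point. The pads swing forward as they close: fully open they stand 13 mm farther back than shut.
Start: joints at [-1.159, 0.417, -0.01, 1.614, 0.005, 1.111, -0.053], TCP at [273.977, 561.73, 256.26] pointing down, gripper open.
Joint ranges: [-2.81, 2.81], [-0.39, 2.02], [-1.27, 1.25], [0.06, 2.57], [-1.19, 4.33], [0.19, 2], [-2.82, 2.82]. Speed limits (rad/s): [1.89, 1.89, 2.39, 2.39, 3.01, 3.01, 3.01].

## Interface

Orientations are given as a unit quaternion [x, y, z, w].
In Python, from bench import manip, eyes, observe gives the robot as it stands (manip), with the cameras (eyes) and the readings as plain functions.
- The arm moves only by the tool shift_gripper, called after "Emit:" as a command line: name --pt "numbers of a row" for each row, then --argument value for the rest. Schema: {"type":"object","properties":{"segments":{"type":"array","items":{"type":"number"},"minItems":6,"maxItems":60},"finger_gap":{"type":"number"},"force":{"type":"number"},"only":{"type":"string"},"quiet":{"type":"boolean"},"lines":{"type":"string"}},"required":["segments"],"additionalProperties":false}. segments is one flat list of numbers that holds 1 to 10 rows one after another, with no inner brackets; each row has 6 numbers: dx, dy, dz in shares of 600 mm (1.0 is 600 mm), then a rotation vector rx, ry, rz in parts of the range, where 1.0 means 4 rad; each row is the pose to reach, as a shift and turn from the pose commanded when the call began, along the tool's axes at that moment; what a row does not reach only later rows make up. A row lasts 1/8 s, in which the tool goes at most 62.5 mm and 0.188 rad, less where a joint would pass 70% of its speed; a pose out of reach is approached as far as the arm can. finger_gap is the finger opening in mm, set as the call begins (left out keeps the last). The fingers move at their own pace and stop on an object; force is the grip in N (left out, the last holds). Time passes only in rows, so rows that do not move let the fingers close. The tool returns the time, the measured TCP pose, the force, the opening and the grip force at its end. only (a regular expression) keeps the lines of the reply that match it, lines (a string "A,B") keeps lines A to B, and quiet returns only ok. A shift or turn number past 1, either way, is cut back to 1. Input that does not fit is refused with a message, and nothing moves.
- observe(): the state, without advancing time (a new reading comes with each control period).
- eyes.get_image(name): name is "side" or "top"; returns a dict with "color" (400x640x3 uint8, blue, green, red), "fx", "fy", "cx", "cy" (pixels), "k1" (the pictures are not rectified: a ray, as slopes to the right and down, at radius r is drawn at 1 + k1 r^2 times it, then the intrinsics apply), "position" and "attitude" of the camera in the world. Camera axes: x right, y down, z forward; pixel columns grow to the right and rows downward; lengths in mm; the calibration is good to about 2 mm. A picture is of the moment at which its call begins. There is no depth.
- manip.close_job(): hands the job in; it is judged then, once.
The state is a dict: "time_s": time; "joint_pos": joint angles; "joint_velocities": joint speeds; "joint_torque": joint torques, N m; "tcp_pos": TCP position; "orientation": TCP orientation; "force": force on the tool from outside, world axes, zero at the start; "ft_torque": the same for the moment, N m; "grip_width": finger opening in mm; "grip_force": force on a finger pad.
Only numpy, scipy, OpenCV 4.12 (cv2) and the standard library are available. Lean on these libraries where they do the work, as an engineer would, in place of code of your own. Each camera call takes 0.05 s, during which the arm holds its last target. There are 200 camera calls.

## Working session

There is one attempt and no reset: what is moved stays moved. The work goes in short steps, Python scripts to look and compute and a tool call to move; the robot and the scene stay as the last step left them, time stands still between calls to the robot, and variables do not carry over. Pictures are saved under pics/ and viewed, at most 10 in all, crops included, and the job is handed in when it is done.

```bash
ls; mkdir -p pics
```

Run:
```python
from bench import manip, eyes, observe
import cv2,json
s=observe();print(s)
for n in("top","side"):
    d=eyes.get_image(n);cv2.imwrite(f"pics/{n}0.png",d.pop("color"));print(d)
```

```text
bench.py
pics
{'time_s': 0.0, 'joint_pos': array([-1.15848151,  0.4180018 , -0.0103154 ,  1.61419176,  0.00467646,
        1.11071525, -0.05299023]), 'joint_velocities': array([-0.00085477, -0.00012571, -0.00069627,  0.00025372, -0.00227667,
       -0.00082763,  0.00055   ]), 'joint_torque': array([ 8.61806820e-04, -8.64448500e+01,  6.79591298e-01, -4.34876168e+01,
        1.92141824e-02,  7.76516274e-03,  1.83260988e-05]), 'tcp_pos': array([273.84901314, 561.44133369, 255.63543636]), 'orientation': array([ 2.24956001e-01,  9.74368709e-01, -6.36298825e-04, -1.11695345e-04]), 'force': array([-0.0217994 , -0.4326736 ,  0.44193506]), 'ft_torque': array([ 0.037099  , -0.00760124,  0.00363896]), 'grip_force': 0.0, 'grip_width': 85.68132589052517}
{'fx': 493.08780056759156, 'fy': 493.08780056759156, 'cx': 321.4935784441608, 'cy': 202.3410345437673, 'k1': -0.0036315110973556336, 'position': array([ 408.34921931,  -15.69698767, 1459.2260126 ]), 'attitude': array([-0.70536958,  0.7063882 , -0.03666489,  0.04609932])}
{'fx': 515.6218614103188, 'fy': 515.6218614103188, 'cx': 320.2849251559088, 'cy': 187.81104818115824, 'k1': -0.07211539426442388, 'position': array([ 338.67756252, 1273.43826405, 1384.51187385]), 'attitude': array([-0.09699671,  0.91860767, -0.38178467,  0.03149689])}
```

View pics/top0.png

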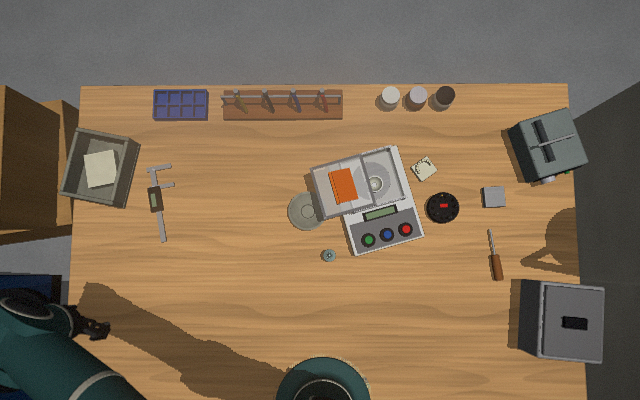

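View pics/side0.png

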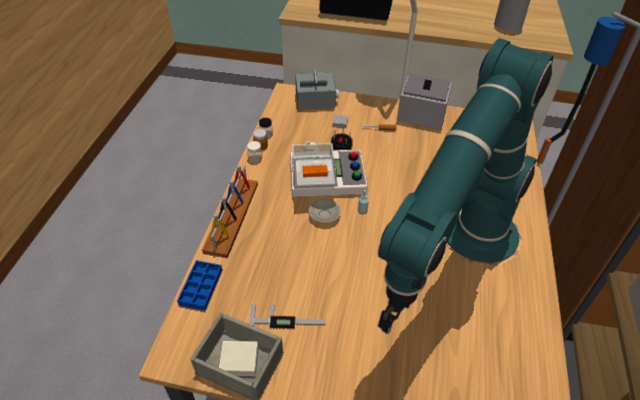

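The top view shows green (368,240), blue (387,234), red (406,229), the orange ledge around (343,186) and the dropper at (328,255). The side view shows the same layout, with the arm clear of the scale.

Create h.py:
```python
from bench import manip, eyes, observe
import cv2,numpy as np
from scipy.spatial.transform import Rotation as R
def cam(n):
    d=eyes.get_image(n);d["K"]=np.array([[d["fx"],0,d["cx"]],[0,d["fy"],d["cy"]],[0,0,1]]);return d
def ray(d,p):
    s=(np.array(p,float)-[d["cx"],d["cy"]])/[d["fx"],d["fy"]]
    u=s.copy()
    for _ in range(10): u=s/(1+d["k1"]*(u@u))
    return R.from_quat(d["attitude"]).apply([u[0],u[1],1])
def plane(d,p,z):
    v=ray(d,p);return d["position"]+v*(z-d["position"][2])/v[2]
def tri(a,pa,b,pb):
    A=np.zeros((3,3));y=np.zeros(3);D=[]
    for d,p in((a,pa),(b,pb)):
        v=ray(d,p);v/=np.linalg.norm(v);M=np.eye(3)-np.outer(v,v);A+=M;y+=M@d["position"];D.append(M)
    x=np.linalg.solve(A,y)
    return x,np.linalg.norm(D[0]@(x-a["position"]))
RNG=dict(green=((50,110,50),(85,255,255)),blue=((100,130,60),(125,255,255)),red=((172,130,80),(5,255,255)),orange=((6,190,120),(16,255,255)))
def blob(d,c,box):
    x0,y0,x1,y1=box;h=cv2.cvtColor(d["color"],cv2.COLOR_BGR2HSV)[y0:y1,x0:x1]
    lo,hi=RNG[c]
    if lo[0]>hi[0]: m=cv2.inRange(h,lo,(180,255,255))|cv2.inRange(h,(0,)+lo[1:],hi)
    else: m=cv2.inRange(h,lo,hi)
    cs,_=cv2.findContours(m,cv2.RETR_EXTERNAL,cv2.CHAIN_APPROX_NONE)
    k=max(cs,key=cv2.contourArea);M=cv2.moments(k)
    q=cv2.approxPolyDP(k,0.05*cv2.arcLength(k,True),True)[:,0]+[x0,y0]
    return np.array([M["m10"]/M["m00"]+x0,M["m01"]/M["m00"]+y0]),q,M["m00"]
TB=(300,140,425,262);SB=(288,140,370,200)
```

Run:
```python
from h import *
np.set_printoptions(precision=1,suppress=True)
t=cam("top");s=cam("side")
for c in RNG:
    a,qa,A=blob(t,c,TB);b,qb,B=blob(s,c,SB)
    print(c,a,A,b,B,*tri(t,a,s,b),plane(t,a,62),plane(s,b,62))
    if c=="orange":
        print(qa.tolist(),qb.tolist())
        for z in(117,139): print([plane(t,p,z)[:2] for p in qa],'\n side',[plane(s,p,z)[:2] for p in qb])
x=cv2.resize(t["color"][135:265,275:435],None,fx=5,fy=4.6,interpolation=2);
y=cv2.resize(s["color"][135:225,280:380],None,fx=8,fy=6.6,interpolation=2)
cv2.imwrite("pics/tz.png",x);cv2.imwrite("pics/sz.png",y)
```

```text
green [368.4 239.5] 40.0 [356.4 173.6] 22.0 [ 467.6 -129.4   63.9] 1.0431267176710552 [ 466.7 -129.6   62. ] [ 468.9 -131.4   62. ]
blue [387.1 234.3] 38.0 [354.8 163.6] 20.5 [ 482.3 -182.1   64.8] 0.9651934177908139 [ 481.5 -182.5   62. ] [ 483.5 -185.2   62. ]
red [405.7 228.5] 44.0 [353.1 154. ] 21.0 [ 497.8 -234.7   65.6] 0.32974383931733864 [ 497.7 -235.3   62. ] [ 498.6 -238.8   62. ]
orange [342.5 185.2] 636.5 [314.4 170. ] 181.0 [613.7 -55.6 119.4] 0.34689284090698674 [622.1 -57.4  62. ] [ 626.5 -115.9   62. ]
[[348, 168], [328, 173], [337, 203], [357, 197]] [[303, 167], [304, 174], [327, 171], [325, 166]]
[array([661.6, -71.1]), array([647.8, -15.8]), array([564.4, -40.3]), array([580.8, -95.2])] 
 side [array([658.1, -64.9]), array([646.3, -29.7]), array([569.1, -63.1]), array([581.3, -87.6])]
[array([657.5, -70.2]), array([643.9, -15.8]), array([561.8, -39.9]), array([578. , -93.9])] 
 side [array([652.6, -41.6]), array([641. ,  -7.1]), array([565.1, -39.9]), array([577.1, -64. ])]
```

View pics/tz.png

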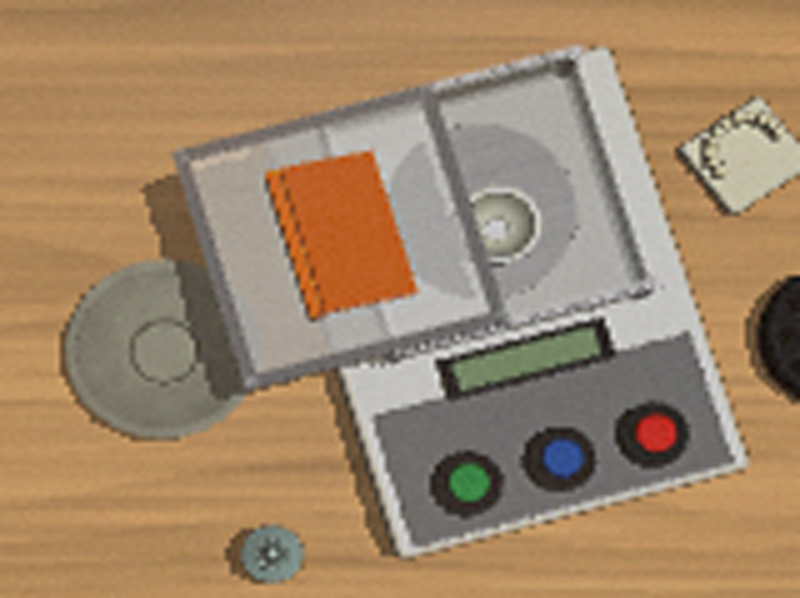

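View pics/sz.png

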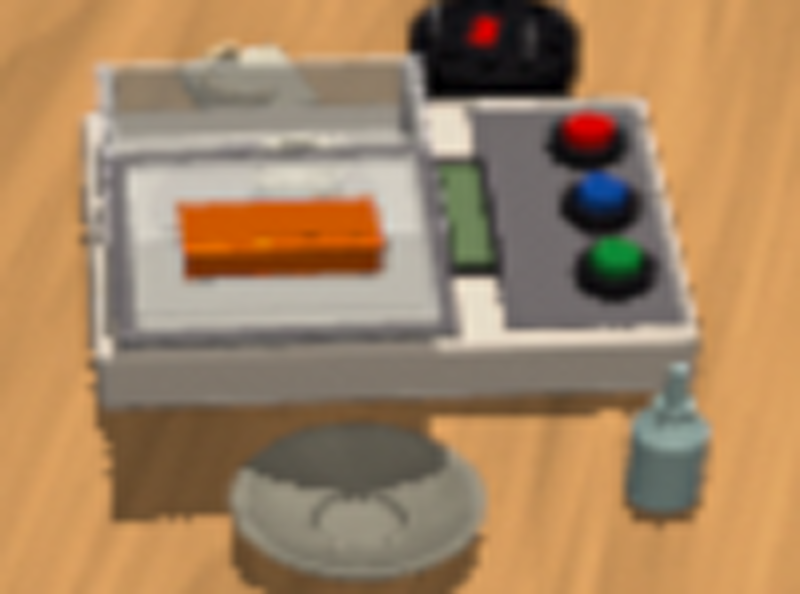

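The crops show the face on the ledge's +y (left) side and nothing tall near the buttons. From the three buttons, scale yaw is about 0.28 rad and its origin about (593,-150). The ledge face is at scale y ≈114, so the cover is about 84 mm open. I'll shut the fingers and move over.

Units first: shifts go in shares of 600 mm and turns go in shares of 4 rad. So -450 mm is -0.75, -425 mm is -0.7083, 0.28 rad is 0.07.

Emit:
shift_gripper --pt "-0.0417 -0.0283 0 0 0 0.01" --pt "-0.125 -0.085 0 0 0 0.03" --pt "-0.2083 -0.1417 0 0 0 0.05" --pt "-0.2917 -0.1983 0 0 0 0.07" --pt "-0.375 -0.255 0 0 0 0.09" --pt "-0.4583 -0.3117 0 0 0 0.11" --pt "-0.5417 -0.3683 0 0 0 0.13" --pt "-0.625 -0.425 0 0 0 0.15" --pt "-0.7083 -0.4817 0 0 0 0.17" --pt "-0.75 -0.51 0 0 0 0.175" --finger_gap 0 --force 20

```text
refused: segments[0]: [-0.0417, -0.0283, 0, 0, 0, 0.01] is not of type 'number' (schema: type "number"). Nothing was moved.
```

Nothing moved. I misread the format; it is one flat list, 6 numbers to a row, no inner brackets. Resending.

Emit:
shift_gripper --segments '[-0.0417,-0.0283,0,0,0,0.01,-0.125,-0.085,0,0,0,0.03,-0.2083,-0.1417,0,0,0,0.05,-0.2917,-0.1983,0,0,0,0.07,-0.375,-0.255,0,0,0,0.09,-0.4583,-0.3117,0,0,0,0.11,-0.5417,-0.3683,0,0,0,0.13,-0.625,-0.425,0,0,0,0.15,-0.7083,-0.4817,0,0,0,0.17,-0.75,-0.51,0,0,0,0.175]' --finger_gap 0 --force 20

```text
time_s: 1.45
tcp_pos: [545.3, 86.2, 256.4]
orientation: [0.547, 0.837, -0.0, 0.0]
force: [-0.6, 1.3, -0.6]
grip_width: -0.4
grip_force: 0.0
```

Add to h.py:
```python
uy=np.array([-0.276,0.961,0]);ux=np.array([0.961,0.276,0]);O=np.array([593.1,-150.4,0])
def todo(sx,sy,z):
    "shift in tool axes and turn to stand at scale (sx,sy), height z of the TCP, tool x along scale y"
    o=observe();r=R.from_quat(o["orientation"])
    tgt=O+sx*ux+sy*uy+[0,0,z]
    T=R.from_matrix(np.c_[uy,np.cross([0,0,-1],uy),[0,0,-1]])
    d=tgt-o["tcp_pos"]
    print("t",o["time_s"],"tcp",o["tcp_pos"].round(1),"scale",((o["tcp_pos"]-O)@ux).round(1),((o["tcp_pos"]-O)@uy).round(1),"F",o["force"].round(1),"w",round(o["grip_width"],1))
    print("shift",r.inv().apply(d).round(1),"turn",(r.inv()*T).as_rotvec().round(3))
```

```bash
python3 -c "
from h import *
todo(45,142,220)"
```

```text
t 1.45 tcp [545.3  86.2 256.4] scale 19.4 240.5 F [-0.6  1.3 -0.6] w -0.4
shift [-101.1   12.4   36.5] turn [0.    0.001 0.132]
```

Converted, -101 mm is -0.1683, -95 mm is -0.1583, 0.132 rad is 0.033.

Emit:
shift_gripper --segments '[-0.05,0.0067,0.0167,0,0,0.01,-0.1083,0.0133,0.0383,0,0,0.0225,-0.1583,0.02,0.06,0,0,0.0325,-0.1683,0.02,0.06,0,0,0.033,-0.1683,0.02,0.06,0,0,0.033]'

```text
time_s: 2.08
tcp_pos: [596.1, 2.1, 220.4]
orientation: [0.599, 0.8, -0.0, -0.0]
force: [0.2, -0.6, -0.2]
grip_width: 0.1
grip_force: 0.0
```

Run:
```python
from h import *
todo(45,142,153)
t=cam("top");s=cam("side")
cv2.imwrite("pics/b.png",np.vstack([cv2.resize(t["color"][135:265,260:420],(640,300)),cv2.resize(s["color"][100:220,250:410],(640,300))]))
# where a tip 25 / 38 mm ahead would show
from scipy.spatial.transform import Rotation as R
o=observe()
for n,d in(("t",t),("s",s)):
  for k in(25,38):
    v=R.from_quat(d["attitude"]).inv().apply(o["tcp_pos"]-[0,0,k]-d["position"]);u=v[:2]/v[2]
    u=u*(1+d["k1"]*(u@u));print(n,k,(u*d["fx"]+[d["cx"],d["cy"]]).round(1))
```

```text
t 2.075 tcp [596.1   2.1 220.4] scale 44.9 145.7 F [ 0.2 -0.6 -0.2] w 0.1
shift [-3.8  0.  67.4] turn [-0.    -0.     0.006]
t 25 [320.8 187.4]
t 38 [320.8 188.1]
s 25 [316.1 165.9]
s 38 [316.  168.7]
```

View pics/b.png

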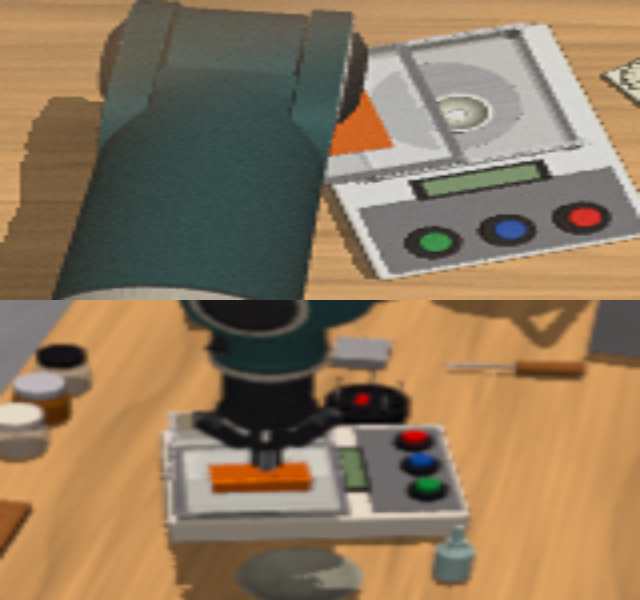

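The side crop (lower half) shows the shut fingertips at about image pixel (316,167), in front of the ledge. That agrees with tips 25 mm ahead of the TCP, so I'll lower them.

Converted, 67 mm is 0.1117, 64 mm is 0.1067, 0.006 rad is 0.0015.

Emit:
shift_gripper --segments '[0,0,0.025,0,0,0,0,0,0.0583,0,0,0,0,0,0.0867,0,0,0,0,0,0.1,0,0,0.0015,0,0,0.1067,0,0,0.0015,0,0,0.1117,0,0,0.0015,0,0,0.1117,0,0,0.0015]'

```text
time_s: 3.05
tcp_pos: [596.3, 2.0, 153.5]
orientation: [0.602, 0.799, 0.0, 0.0]
force: [0.0, -0.9, -0.7]
grip_width: 0.3
grip_force: 0.0
```

```bash
python3 -c "
from h import *
todo(45,41,153)"
```

```text
t 3.05 tcp [596.3   2.  153.5] scale 45.1 145.5 F [ 0.  -0.9 -0.7] w 0.3
shift [-104.6   -0.     0.5] turn [ 0.     0.    -0.001]
```

Converted, -54 mm is -0.09, -48 mm is -0.08.

Emit:
shift_gripper --segments '[-0.0083,0,0,0,0,0,-0.02,0,0,0,0,0,-0.0283,0,0,0,0,0,-0.035,0,0,0,0,0,-0.0417,0,0,0,0,0,-0.05,0,0,0,0,0,-0.06,0,0,0,0,0,-0.07,0,0,0,0,0,-0.08,0,0,0,0,0,-0.09,0,0,0,0,0]'

```text
time_s: 4.3
tcp_pos: [611.1, -50.4, 153.3]
orientation: [0.602, 0.799, -0.0, -0.0]
force: [-0.3, 2.1, 1.1]
grip_width: -0.2
grip_force: 0.8
```

```bash
python3 -c "
from h import *
todo(45,41,153)"
```

```text
t 4.3 tcp [611.1 -50.4 153.3] scale 44.9 91.2 F [-0.3  2.1  1.1] w -0.2
shift [-50.2   0.1   0.3] turn [-0.     0.    -0.001]
```

Contact shows about 2 N, which matches the cover's friction. I'll keep pushing.

Converted, -40 mm is -0.0667, -39 mm is -0.065.

Emit:
shift_gripper --segments '[-0.0083,0,0,0,0,0,-0.0167,0,0,0,0,0,-0.025,0,0,0,0,0,-0.0333,0,0,0,0,0,-0.0417,0,0,0,0,0,-0.05,0,0,0,0,0,-0.0567,0,0,0,0,0,-0.0617,0,0,0,0,0,-0.065,0,0,0,0,0,-0.0667,0,0,0,0,0]'

```text
time_s: 5.55
tcp_pos: [622.1, -88.5, 153.3]
orientation: [0.602, 0.799, -0.0, -0.0]
force: [-1.6, 1.2, -0.3]
grip_width: -0.2
grip_force: 0.8
```

```bash
python3 -c "
from h import *
todo(45,41,153)"
```

```text
t 5.55 tcp [622.1 -88.5 153.3] scale 44.9 51.5 F [-1.6  1.2 -0.3] w -0.2
shift [-10.5   0.1   0.3] turn [-0.     0.    -0.001]
```

Now 1.5 mm per row near the stop, watching the force.

Emit:
shift_gripper --segments '[-0.0033,0,0,0,0,0,-0.0067,0,0,0,0,0,-0.0083,0,0,0,0,0,-0.01,0,0,0,0,0,-0.0117,0,0,0,0,0,-0.0117,0,0,0,0,0]'

```text
time_s: 6.3
tcp_pos: [624.0, -95.3, 153.4]
orientation: [0.602, 0.799, -0.0, 0.0]
force: [-0.0, 1.1, 0.2]
grip_width: 0.2
grip_force: 0.3
```

Emit:
shift_gripper --segments '[-0.0008,0,0,0,0,0,-0.0017,0,0,0,0,0]'

```text
time_s: 6.55
tcp_pos: [624.3, -96.1, 153.3]
orientation: [0.602, 0.799, -0.0, 0.0]
force: [-0.9, 1.0, 0.8]
grip_width: -0.5
grip_force: 0.8
```

Emit:
shift_gripper --segments '[-0.0008,0,0,0,0,0,-0.0017,0,0,0,0,0]'

```text
time_s: 6.8
tcp_pos: [624.6, -97.1, 153.4]
orientation: [0.602, 0.799, -0.0, 0.0]
force: [0.1, 1.1, -0.3]
grip_width: -0.1
grip_force: 0.8
```

```bash
python3 -c "
from h import *
todo(45,41,153)"
```

```text
t 6.8 tcp [624.6 -97.1 153.4] scale 45.0 42.5 F [ 0.1  1.1 -0.3] w -0.1
shift [-1.5  0.   0.4] turn [ 0.     0.    -0.001]
```

Converted, -1 mm is -0.0017, -0.5 mm is -0.0008.

Emit:
shift_gripper --segments '[-0.0008,0,0,0,0,0,-0.0017,0,0,0,0,0]' --only "pos|force"

```text
tcp_pos: [624.9, -98.1, 153.3]
force: [0.1, 1.8, -0.0]
grip_force: 0.8
```

Emit:
shift_gripper --segments '[-0.0008,0,0,0,0,0,-0.0017,0,0,0,0,0]' --only "pos|force"

```text
tcp_pos: [625.1, -99.0, 153.3]
force: [-1.0, 1.4, 0.9]
grip_force: 0.8
```

Emit:
shift_gripper --segments '[-0.0008,0,0,0,0,0,-0.0017,0,0,0,0,0]' --only "pos|force"

```text
tcp_pos: [625.4, -100.0, 153.4]
force: [0.2, 1.2, 0.6]
grip_force: 0.8
```

Converted, -1 mm is -0.0017, -0.5 mm is -0.0008.

Emit:
shift_gripper --segments '[-0.0008,0,0,0,0,0,-0.0017,0,0,0,0,0]' --only "pos|force:"

```text
tcp_pos: [625.5, -100.2, 153.3]
force: [-4.1, 6.4, 3.4]
grip_force: 3.8
```

Emit:
shift_gripper --segments '[-0.0008,0,0,0,0,0,-0.0017,0,0,0,0,0]' --only "pos|force:"

```text
tcp_pos: [625.6, -100.4, 153.3]
force: [-7.4, 11.3, 6.7]
grip_force: 6.4
```

Emit:
shift_gripper --segments '[-0.0008,0,0,0,0,0,-0.0017,0,0,0,0,0]' --only "pos|force:"

```text
tcp_pos: [625.6, -100.4, 153.2]
force: [-8.6, 16.0, 10.3]
grip_force: 8.9
```

Run:
```python
from h import *
s=cam("side");t=cam("top")
cv2.imwrite("pics/c.png",np.vstack([cv2.resize(t["color"][135:265,260:420],(640,300)),cv2.resize(s["color"][130:210,280:380],(640,300))]))
```

```text
(no output)
```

View pics/c.png

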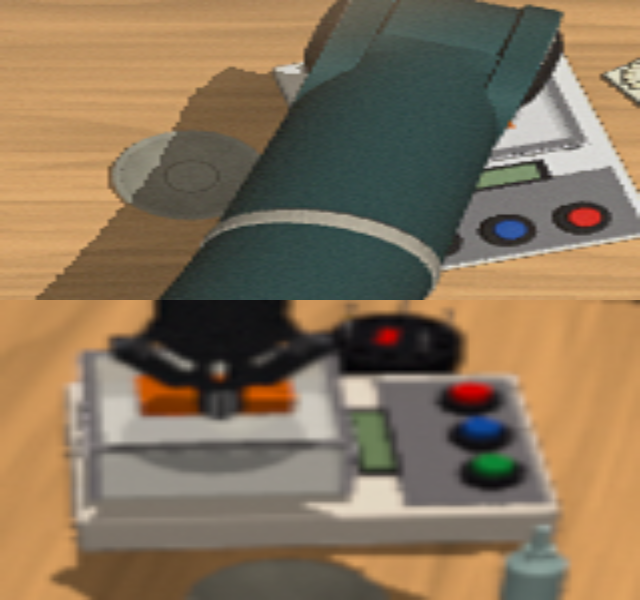

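The force rose sharply at scale y ≈39 (10–20 N), and the side view shows the cover flush with the shield, so it is on its stop. I'll back off and rise.

Converted, -60 mm is -0.1, -55 mm is -0.0917.

Emit:
shift_gripper --segments '[0.0033,0,0,0,0,0,0.0167,0,0,0,0,0,0.0333,0,-0.0083,0,0,0,0.0333,0,-0.0333,0,0,0,0.0333,0,-0.0667,0,0,0,0.0333,0,-0.0917,0,0,0,0.0333,0,-0.1,0,0,0]'

```text
time_s: 9.28
tcp_pos: [621.1, -83.9, 214.9]
orientation: [0.602, 0.798, 0.001, 0.001]
force: [0.1, 0.1, -0.4]
grip_width: 0.3
grip_force: 0.0
```

```bash
python3 -c "
from h import *
todo(-115,55,130)"
```

```text
t 9.275 tcp [621.1 -83.9 214.9] scale 45.3 56.1 F [ 0.1  0.1 -0.4] w 0.3
shift [  -1.3 -160.4   84.6] turn [ 0.002  0.001 -0.001]
```

Converted, -160 mm is -0.2667, -157 mm is -0.2617, -0.002 rad is -0.0005.

Emit:
shift_gripper --segments '[0,-0.0333,0,0,0,0,0,-0.1,0,0,0,0,0,-0.1667,0,0,0,0,-0.0017,-0.2333,0,0,0,0,-0.0017,-0.2617,0.0333,0,0,0,-0.0017,-0.2667,0.0833,0,0,0,-0.0017,-0.2667,0.125,-0.0005,0,0,-0.0017,-0.2667,0.1417,-0.0005,0,0,-0.0017,-0.2667,0.1417,-0.0005,0,0]'

```text
time_s: 10.4
tcp_pos: [467.0, -128.8, 128.2]
orientation: [0.602, 0.798, 0.0, 0.0]
force: [-0.2, -0.2, -0.4]
grip_width: -0.1
grip_force: 0.0
```

Run:
```python
from h import *
todo(-115,55,100)
s=cam("side");t=cam("top")
cv2.imwrite("pics/d.png",np.vstack([cv2.resize(t["color"][135:265,260:420],(640,300)),cv2.resize(s["color"][130:210,280:380],(640,300))]))
a,q,A=blob(t,"orange",TB);print([plane(t,p,117)[:2].round(1) for p in q],[(((plane(t,p,117)-O)@uy)).round(1) for p in q])
```

```text
t 10.4 tcp [ 467.  -128.8  128.2] scale -115.2 55.6 F [-0.2 -0.2 -0.4] w -0.1
shift [-0.6  0.2 28.2] turn [ 0.001 -0.    -0.001]
[array([ 683.8, -154.1]), array([ 672.7, -101.5]), array([ 589. , -125.4]), array([ 602.8, -177.7])] [np.float64(-28.6), np.float64(25.0), np.float64(25.1), np.float64(-28.9)]
```

View pics/d.png

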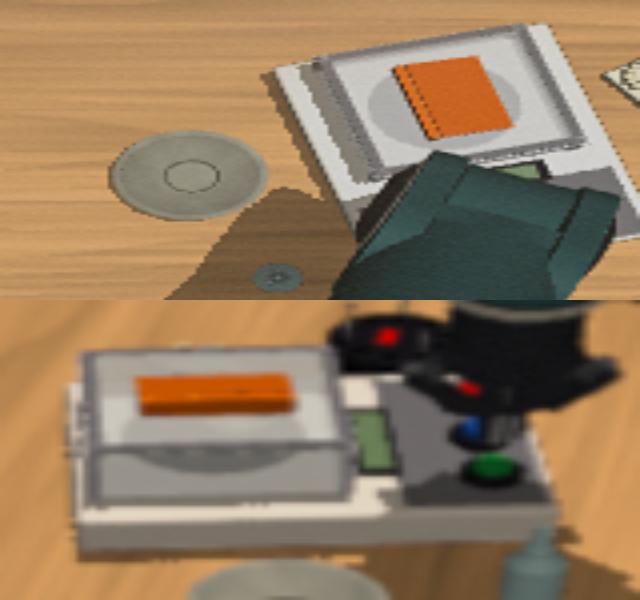

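The cover is flush on the shield, and the shut fingers hover above the green button (side crop, about (490,440)). Descending.

Converted, 31 mm is 0.0517, 30 mm is 0.05.

Emit:
shift_gripper --segments '[0,0,0.0133,0,0,0,0,0,0.03,0,0,0,0,0,0.0433,0,0,0,0,0,0.05,0,0,0,0,0,0.0517,0,0,0,0,0,0.0517,0,0,0]' --only "pos|force:"

```text
tcp_pos: [467.2, -128.7, 97.4]
force: [0.3, -0.4, 0.4]
grip_force: 0.0
```

Emit:
shift_gripper --segments '[0,0,0.0017,0,0,0,0,0,0.0033,0,0,0]' --only "pos|force:"

```text
tcp_pos: [467.4, -128.7, 95.5]
force: [-0.2, 0.4, 1.8]
grip_force: 0.9
```

Emit:
shift_gripper --segments '[0,0,0.0017,0,0,0,0,0,0.0033,0,0,0]' --only "pos|force:"

```text
tcp_pos: [467.4, -128.7, 93.4]
force: [0.9, -0.3, 2.5]
grip_force: 1.4
```

Converted, 1.5 mm is 0.0025, 0.7 mm is 0.0012.

Emit:
shift_gripper --segments '[0,0,0.0012,0,0,0,0,0,0.0025,0,0,0]' --only "pos|force:"

```text
tcp_pos: [467.4, -128.7, 91.9]
force: [1.9, -1.4, 3.6]
grip_force: 1.7
```

Emit:
shift_gripper --segments '[0,0,0.0008,0,0,0,0,0,0.0017,0,0,0]' --only "pos|force:"

```text
tcp_pos: [467.4, -128.7, 90.9]
force: [-0.1, -1.2, 11.6]
grip_force: 5.7
```

Emit:
shift_gripper --segments '[0,0,0.0008,0,0,0,0,0,0.0008,0,0,0]' --only "pos|force:"

```text
tcp_pos: [467.4, -128.7, 90.8]
force: [-2.3, 0.0, 17.1]
grip_force: 8.5
```

The rigid stop is met at 17 N and the button is fully down. Withdrawing.

Converted, -135 mm is -0.225, -125 mm is -0.2083.

Emit:
shift_gripper --segments '[0,0,-0.0033,0,0,0,0,0,-0.01,0,0,0,0,0,-0.02,0,0,0,0,0,-0.05,0,0,0,0,0,-0.1,0,0,0,0,0,-0.1583,0,0,0,0,0,-0.2083,0,0,0,0,0,-0.225,0,0,0,0,0,-0.225,0,0,0]'

```text
time_s: 13.62
tcp_pos: [466.9, -128.5, 225.3]
orientation: [0.602, 0.799, 0.001, 0.001]
force: [-0.1, 0.5, 0.0]
grip_width: 0.2
grip_force: 0.0
```

Emit:
shift_gripper --segments '[0.0333,-0.05,0,0,0,0,0.1,-0.1,0,0,0,0,0.1833,-0.1,0,0,0,0,0.2667,-0.1,0,0,0,0,0.3167,-0.1,0,0,0,0,0.3333,-0.1,0,0,0,0,0.3333,-0.1,0,0,0,0,0.3333,-0.1,0,0,0,0]'

```text
time_s: 14.62
tcp_pos: [354.3, 46.1, 224.9]
orientation: [0.602, 0.798, 0.0, 0.0]
force: [-0.3, 1.3, -0.4]
grip_width: -0.2
grip_force: 0.0
```

Run:
```python
from h import *
s=cam("side");t=cam("top")
cv2.imwrite("pics/e.png",np.vstack([cv2.resize(t["color"][120:300,140:520],(640,300)),cv2.resize(s["color"][90:230,200:440],(640,300))]))
a,q,A=blob(t,"orange",TB);print([(((plane(t,p,117)-O)@uy)).round(1) for p in q])
for c in("green","blue","red"): print(c,blob(s,c,SB)[0])
```

```text
[np.float64(-28.6), np.float64(25.0), np.float64(25.1), np.float64(-28.9)]
green [356.5 173.5]
blue [354.78861789 163.56910569]
red [353.11904762 153.95238095]
```

View pics/e.png

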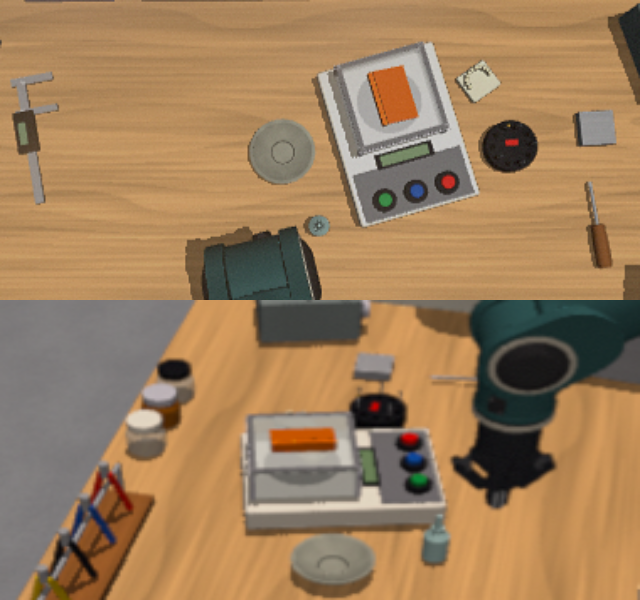

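The picture shows the cover closed, the buttons up (green at pixel (356.5,173.5), as before), the loose things in place and the arm clear.

```bash
python3 -c "
from bench import manip, eyes, observe
print(manip.close_job())"
```

```text
the job is handed in; nothing more can be done
None
```

The job is handed in, with no verdict shown: cover closed to its stop, green tare button pressed fully down (17 N) and back up, red and blue untouched, loose things still in place in the last picture, arm clear at 14.6 s.

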